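# Push the broken stub out of the bench socket

### The arm

A 7-joint arm with a two-finger parallel gripper is mounted at the origin on the work surface. World frame = base frame: x ahead of the robot, y to its left, z up, the work surface at z = 0. Lengths are in m, angles in degrees, forces in N, time in s.
With the tool pointing down it reaches from about 0.4 to 0.85 m from the base axis. Payload 4.4 kg.
Tool frame: the origin (TCP) lies midway between the tips of the shut fingers; the grasp point (between the pads) lies ctrl.tcp_to_grasp behind it (ctrl.tcp_to_grasp is the distance from the TCP to the grasp point, in m); x points along the fingers, y is the direction in which the jaws open and shut, and the axes are right-handed (so a half turn about x gives the same grasp; the last joint's range is limited). The gripper opens to 94 mm and grips with 3 to 60 N. Pads are 16 mm wide; open, the fingers measure 119 mm over their backs; the gripper's body (75 mm by 177 mm) begins 78 mm behind the grasp point.
Start: joints at [68.709, 36.005, 2.206, 86.941, -1.547, 57.084, -1.146], TCP at [0.196, -0.62, 0.205] pointing down, gripper open.
Joint ranges: [-175.42, 175.42], [-21.48, 121.26], [-71.46, 75.88], [10.55, 141.38], [-63.04, 243.04], [13.31, 113.54], [-168.57, 168.57]. Speed limits (degrees/s): [147.25, 147.25, 180, 180, 180, 180, 180].

### API

Orientations are given as [roll, pitch, yaw] about the fixed x, y, z axes, in that order (R = Rz(yaw) Ry(pitch) Rx(roll)).
In Python, from bench import observe, cams, order, ctrl gives the robot as it stands.
- The arm moves only by the tool jog_arm, never from a script. Its arguments are lists of equal length, an entry for each row: "fingers": the gripper command: -1 is shut, 1 is fully open, values between are in proportion; "delta_pos": the shift along the tool's x, y, z in cm, a list of three; "twist": the turn, a rotation vector about the tool's x, y, z in degrees, a list of three. In form: {"fingers": [fingers, ...], "delta_pos": [[x, y, z], ...], "twist": [[ax, ay, az], ...]}. A call has exactly 8 rows; each row is the pose to reach, as a shift and turn from the pose measured when the call began, along the tool's axes at that moment; what a row does not reach only later rows make up. A row lasts 1/8 s, in which the tool goes at most 62.5 mm and 10.7 degrees, less where a joint would pass 70% of its speed; a pose out of reach is approached as far as the arm can. A call with a gripper value outside its range is refused whole. The fingers move at their own pace and stop on an object; "grip_force" is the grip in N (left out, the last holds). Time passes only in rows, so rows that repeat a pose let the fingers close, or fill a call up. It gives the time, the measured TCP pose, the force and the opening at its end, in the units of the state.
- observe(): the state, without advancing time (a new reading comes with each control period).
- cams.camera(name): name is "scene" or "top" or "wrist"; returns (picture, depth): 400x640x3 uint8, red, green, blue; 400x640 float32, m along the optical axis (not along the pixel's ray), 0 where there is no reading.
- cams.camera_model(name): a dict with "mtx" (3x3 intrinsics, pixels), "world_from_camera" (4x4, takes a point from camera to world coordinates); the wrist camera has in their place "hand_eye" (4x4, takes a point from camera to tool coordinates, whose origin is the TCP and whose axes are the tool frame's). Camera axes: x right, y down, z forward; pixel columns grow to the right and rows downward; lengths in m; the calibration is good to about 2 mm. A picture is of the moment at which its call begins: read the wrist's pose just before it. camera_model takes no time and is no camera call.
- order.hand_in(): hands the job in, once; it reports no verdict.
The state is a dict: "time": time; "joints": joint angles; "joint_velocities": joint speeds; "effort": joint torques, N m; "tcp_pos": TCP position; "orientation": TCP orientation; "force": force on the tool from outside, world axes, zero at the start; "moment": the same for the moment, N m; "grip_width": opening from 0.0 (shut) to 1.0 (fully open).
Only numpy, scipy, OpenCV 4.12 (cv2) and the standard library are available. Lean on these libraries where they do the work, as an engineer would, in place of code of your own. Each camera call takes 0.05 s, during which the arm holds its last target.

### The job

A broken-off wooden stub is stuck in one of the two bench sockets. Take the long peg from the rack, push it straight down through that socket so that the stub drops out of the lower end onto the tray below, and leave the peg standing there, fully home with its collar on the socket's rim. Leave the short peg in the rack.

Things in the scene. Friction and masses are not known exactly. Their poses are not given: they have to be found in the camera images.
- long_peg: Peg hanging upright by its collar in a hole of the dark wooden rack (100 mm high, holes 30 mm wide, 110 mm apart). Wooden grip 30 mm in diameter, 50 mm tall; steel collar 52 mm wide, 8 mm thick; steel shaft 22 mm in diameter, 75 mm long, last 12 mm tapering to 10 mm. 0.3 kg. Origin on the axis at the collar's underside, z up (grip z = 8 to 58 mm, tip z = -75 mm).
- blocked_socket_mouth (a point): Centre of the blocked socket's upper mouth, z up along the tube. Steel tube, 46 mm outside, 35 mm bore, 60 mm long, open at both ends, fixed upright in a small wooden bridge (100 x 110 mm). Rim 126 mm above the bench; lower end 60 mm over the bridge's tray. Spring strips in the bore hold the stub until pushed with 4 to 9 N. A like bridge with an empty tube stands nearby.
- stub: Broken wooden dowel stub, 31 mm in diameter, 30 mm long, 20 g, stuck upright in the blocked socket, top 6 mm below the rim: pale wood filling the tube. Origin at its centre, z its axis. It slides under the push and drops out by itself after about 30 mm; the fully seated long peg reaches 15 mm past the tube's lower end.
- short_peg: The other peg in the rack, to be left there: same 52 mm collar, but a wooden mushroom knob 48 mm wide and 26 mm tall as grip and a shaft of only 35 mm. Origin on the axis at the collar's underside, z up.

How it is judged (in metres and radians):
On the way:
1. the long peg's shaft is in the blocked socket and pushing on the stub, which is still in the tube (horizontal distance between long_peg and blocked_socket_mouth below 0.02 m and z of long_peg in the frame of blocked_socket_mouth below 0.068 m and z of stub in the frame of blocked_socket_mouth above -0.06 m), for 0.05 s.
At the end, for the whole second after the job is handed in: The stub rests on the tray under the blocked socket (centre over 90 mm below the rim, within 60 mm of the axis); the long peg stands released and at rest in that socket, collar on the rim (height within 6 mm, 12 mm off axis, upright within 10 degrees) (z of stub in the frame of blocked_socket_mouth below -0.09 m and horizontal distance between stub and blocked_socket_mouth below 0.06 m and linear speed of stub below 0.03 m/s and horizontal distance between long_peg and blocked_socket_mouth below 0.012 m and z of long_peg in the frame of blocked_socket_mouth between -0.006 and 0.006 m and angle between long_peg's own z axis and vertical below 0.17 rad and linear speed of long_peg below 0.02 m/s); the robot touches nothing.
It fails at once if the short peg is moved more than 30 mm from its place in the rack (distance of short_peg from where it was at the start of the episode above 0.03 m).
It also fails if it takes over 32 s, if anything falls off the work surface, if the arm or the gripper's body presses on something with over 40 N, if the wrist force passes 120 N, or if a joint passes its speed limit or range.

## Working session

There is one attempt and no reset: what is moved stays moved. The work goes in short steps, Python scripts to look and compute and a tool call to move; the robot and the scene stay as the last step left them, time stands still between calls to the robot, and variables do not carry over. Pictures are saved under pics/ and viewed, and the job is handed in when it is done.

Besides the shell and the picture viewer there is one more tool, called after "Request:" by a JSON object that holds its "name" and its "arguments". jog_arm: Moves the arm, as the interface text tells. Its arguments: {"type":"object","properties":{"fingers":{"type":"array"},"delta_pos":{"type":"array"},"twist":{"type":"array"},"grip_force":{"type":"number"}},"required":["fingers","delta_pos","twist"]}

```bash
ls; mkdir -p pics; python3 - <<'E'
from bench import observe, cams, order, ctrl
import cv2, numpy as np
s=observe(); print(s, ctrl.tcp_to_grasp)
for n in ["scene","top"]:
    p,d=cams.camera(n); cv2.imwrite(f"pics/{n}0.png",p[:,:,::-1]); np.savez(f"pics/{n}0.npz",p=p,d=d)
    print(n,cams.camera_model(n))
print(cams.camera_model("wrist"))
E
```

```text
pics
{'time': 0.0, 'joints': array([68.70906019, 36.05891411,  2.20304555, 86.99301087, -1.5453925 ,
       57.08259249, -1.14611175]), 'joint_velocities': array([ 0.08807886,  0.07996279, -0.0719035 , -0.06742465,  0.03995692,
        0.04079688,  0.07678953]), 'effort': array([ 6.51963201e-04, -5.49720991e+01,  1.14379361e+00, -1.86634308e+01,
       -5.20714244e-02,  2.35169224e-02,  1.66414911e-04]), 'tcp_pos': array([ 0.19550849, -0.61923356,  0.20457098]), 'orientation': array([-88.39529973,  89.89517301, 109.12592683]), 'force': array([-0.87936499,  0.66068769,  0.91240902]), 'moment': array([-0.02492284,  0.01344833, -0.06102906]), 'grip_width': 0.9995998800814893} 0.0188
scene {'mtx': array([[391.43120039,   0.        , 324.52791154],
       [  0.        , 391.43120039, 203.47494573],
       [  0.        ,   0.        ,   1.        ]]), 'world_from_camera': array([[-0.84772611,  0.3352306 , -0.41107285,  0.8978132 ],
       [ 0.53036458,  0.54824288, -0.6466399 ,  0.54837255],
       [ 0.00859428, -0.76619201, -0.64255424,  0.71058835],
       [ 0.        ,  0.        ,  0. 
[... 275 characters left out ...]
      [-0.99995083, -0.00471022, -0.0087268 , -0.03694271],
       [ 0.00916858, -0.10377877, -0.99455815,  1.06065541],
       [ 0.        ,  0.        ,  0.        ,  1.        ]])}
{'mtx': array([[277.55697341,   0.        , 314.45628841],
       [  0.        , 277.55697341, 199.26929559],
       [  0.        ,   0.        ,   1.        ]]), 'hand_eye': array([[ 6.22894112e-04, -2.75486292e-01,  9.61304798e-01,
        -1.80235896e-01],
       [ 9.99999482e-01, -6.02441626e-04, -8.20611944e-04,
         1.13408150e-03],
       [ 8.05197367e-04,  9.61304811e-01,  2.75485774e-01,
        -8.09077716e-02],
       [ 0.00000000e+00,  0.00000000e+00,  0.00000000e+00,
         1.00000000e+00]])}
```

View pics/scene0.png

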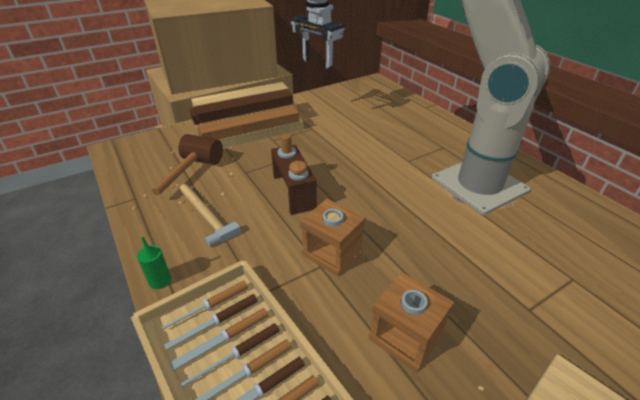

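View pics/top0.png

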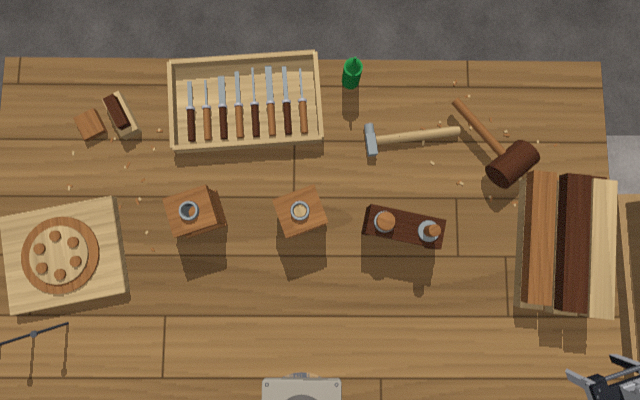

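The scene view shows the rack with the tall-grip long peg at about (287,147) and the mushroom short peg at (298,170). The blocked, pale-filled tube is at (333,216) and the empty one at (414,301). In the top view they are at (430,231), (385,221), (300,211) and (188,211). Next I'll measure them.

```bash
cat > h.py <<'E'
from bench import observe, cams, order, ctrl
import cv2, numpy as np
from scipy.spatial.transform import Rotation as R
def ray(m,T,u,v,z):
    d=T[:3,:3]@np.linalg.inv(m)@np.array([u,v,1.]); o=T[:3,3]
    return o+d*(z-o[2])/d[2]
def pts(m,T,d):
    v,u=np.mgrid[0:400,0:640]; X=np.stack([(u-m[0,2])/m[0,0]*d,(v-m[1,2])/m[1,1]*d,d],-1)
    return X@T[:3,:3].T+T[:3,3]
def tool():
    s=observe(); T=np.eye(4); T[:3,:3]=R.from_euler('xyz',s['orientation'],degrees=True).as_matrix(); T[:3,3]=s['tcp_pos']; return T
E
python3 - <<'E'
from h import *
for n,boxes in [("top",{"long":(405,205,455,250),"short":(365,203,405,243),"sock":(280,193,320,229),"empty":(170,193,208,229)}),("scene",{"long":(265,130,310,165),"short":(280,155,320,185),"sock":(315,200,352,232),"empty":(395,285,433,317)})]:
    D=np.load(f"pics/{n}0.npz"); p=D['p']; d=D['d']; c=cams.camera_model(n); m,T=c['mtx'],c['world_from_camera']
    P=pts(m,T,d)
    hsv=cv2.cvtColor(p,cv2.COLOR_RGB2HSV)
    steel=((p[:,:,2].astype(int)+8>p[:,:,0])&(hsv[...,2]>60)).astype(np.uint8)*255
    tiles=[]
    for k,(a,b,e,f) in boxes.items():
        mk=steel[b:f,a:e]
        cs,_=cv2.findContours(mk,cv2.RETR_EXTERNAL,cv2.CHAIN_APPROX_NONE)
        cc=max(cs,key=cv2.contourArea); el=cv2.fitEllipse(cv2.convexHull(cc)); u,v=el[0][0]+a,el[0][1]+b
        z=.108 if k in("long","short") else .126
        Q=P[b:f,a:e].reshape(-1,3); sel=Q[(mk.reshape(-1)>0)]
        print(n,k,np.round([u,v],1),np.round(el[1],1),"ray",ray(m,T,u,v,z).round(4),"z steel med",np.median(sel[:,2]).round(4),"zmax",np.percentile(Q[:,2],[90,98]).round(4))
        if k in("long",):
            g=Q[Q[:,2]>.145]; print("  grip top",len(g),g.mean(0).round(4))
        tiles.append(cv2.resize(np.hstack([p[b:f,a:e,::-1],cv2.merge([mk]*3)]),(400,200),interpolation=cv2.INTER_NEAREST))
    cv2.imwrite(f"pics/{n}_z.png",np.vstack([np.hstack(tiles[:2]),np.hstack(tiles[2:])]))
    # rack yaw & bridge
E
```

```text
top long [428.1 230.6] [20.9 21.8] ray [ 0.4848 -0.3117  0.108 ] z steel med 0.1088 zmax [0.1109 0.16  ]
  grip top 154 [ 0.4815 -0.2905  0.2223]
top short [382.3 221.5] [16.9 20.3] ray [ 0.5065 -0.1995  0.108 ] z steel med 0.1085 zmax [0.1319 0.1346]
top sock [299.6 210.4] [18.1 18.5] ray [0.5314 0.0027 0.126 ] z steel med 0.1265 zmax [0.1225 0.1277]
top empty [188.5 210.4] [18.3 19.6] ray [0.5302 0.2696 0.126 ] z steel med 0.1232 zmax [0.122  0.1278]
scene long [286.6 151.6] [12.  18.6] ray [ 0.4827 -0.3087  0.108 ] z steel med 0.109 zmax [0.1328 0.159 ]
  grip top 94 [ 0.5063 -0.2597  0.1849]
scene short [298.  173.5] [12.3 19.8] ray [ 0.5068 -0.1986  0.108 ] z steel med 0.1084 zmax [0.1306 0.1339]
scene sock [332.7 217.1] [16.6 20.6] ray [0.5333 0.0096 0.126 ] z steel med 0.1251 zmax [0.1244 0.128 ]
scene empty [413.8 301.7] [23.6 26.3] ray [0.5326 0.2759 0.126 ] z steel med 0.1206 zmax [0.1264 0.128 ]
```

```bash
python3 - <<'E'
from h import *
T=tool(); print(T.round(4))
# desired: over long peg, x down; candidates for y dir
for tgt,yd in [((.484,-.310,.215),np.array([.98,-.2,0])),((.484,-.310,.215),-np.array([.98,-.2,0]))]:
    y=yd/np.linalg.norm(yd); x=np.array([0,0,-1.]); z=np.cross(x,y); Rd=np.stack([x,y,z],1)
    print("delta cm",(T[:3,:3].T@(np.array(tgt)-T[:3,3])*100).round(2),"rotvec",R.from_matrix(T[:3,:3].T@Rd).as_rotvec(degrees=True).round(2), 'z',z)
E
```

```text
[[-5.000e-04  3.011e-01 -9.536e-01  1.956e-01]
 [ 1.600e-03 -9.536e-01 -3.011e-01 -6.193e-01]
 [-1.000e+00 -1.600e-03 -0.000e+00  2.047e-01]
 [ 0.000e+00  0.000e+00  0.000e+00  1.000e+00]]
delta cm [ -1.   -20.81 -36.82] rotvec [-6.094e+01 -5.000e-02  8.000e-02] z [-0.19996001 -0.97980406 -0.        ]
delta cm [ -1.   -20.81 -36.82] rotvec [1.1906e+02 1.0000e-01 6.0000e-02] z [0.19996001 0.97980406 0.        ]
```

View pics/top_z.png

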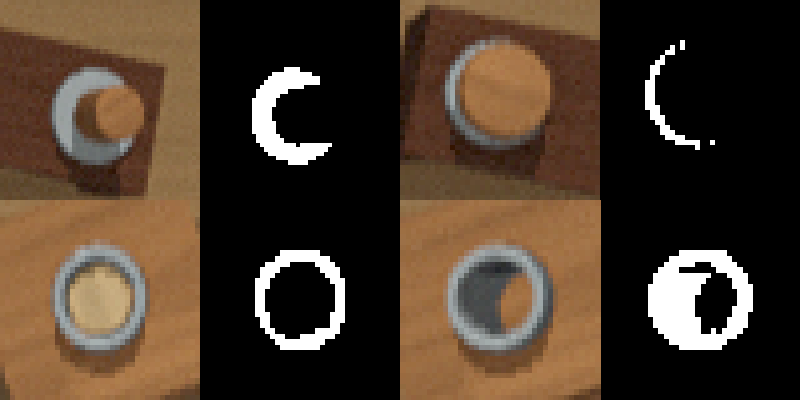

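View pics/scene_z.png

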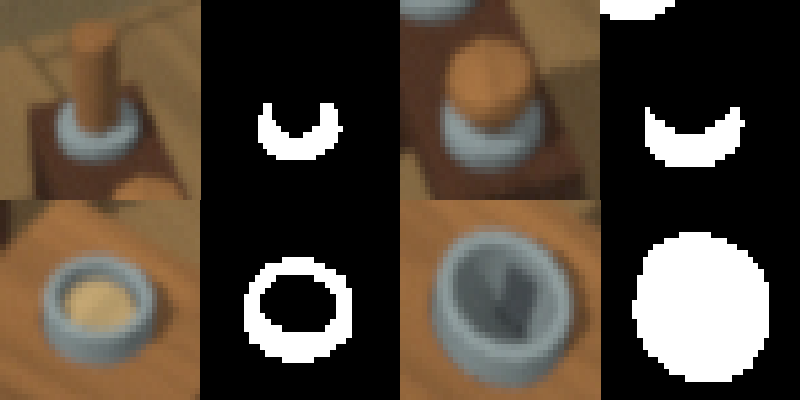

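Request:
{"name": "jog_arm", "arguments": {"fingers": [1,1,1,1,1,1,1,1], "delta_pos": [[-2,-3,-5.5],[-4,-6,-11],[-5,-9,-16],[-5,-12,-21],[-5,-15,-26],[-5,-18,-31],[-5,-20,-35],[-5,-20.8,-36.8]], "twist": [[-8,0,0],[-16,0,0],[-25,0,0],[-34,0,0],[-43,0,0],[-52,0,0],[-58,0,0],[-61,0,0]]}}

```text
time: 1.1
tcp_pos: [0.4855, -0.3078, 0.2548]
orientation: [-161.6, 89.8, 97.3]
force: [-0.5, -0.9, 0.3]
grip_width: 1.005
```

Request:
{"name": "jog_arm", "arguments": {"fingers": [1,1,1,1,1,1,1,1], "delta_pos": [[0,0,0],[0,0,0],[0,0,0],[0,0,0],[0,0,0],[0,0,0],[0,0,0],[0,0,0]], "twist": [[0,0,0],[0,0,0],[0,0,0],[0,0,0],[0,0,0],[0,0,0],[0,0,0],[0,0,0]]}}

```text
time: 2.1
tcp_pos: [0.4855, -0.3077, 0.2548]
orientation: [-160.8, 89.8, 98.0]
force: [0.8, -0.8, 0.4]
grip_width: 0.998
```

```bash
python3 - <<'E'
from h import *
T=tool(); p,d=cams.camera("wrist"); print(T.round(4))
np.savez("pics/w1.npz",p=p,d=d,T=T); cv2.imwrite("pics/w1.png",p[:,:,::-1])
E
```

```text
[[-4.000e-04  9.811e-01 -1.934e-01  4.855e-01]
 [ 2.700e-03 -1.934e-01 -9.811e-01 -3.077e-01]
 [-1.000e+00 -9.000e-04 -2.600e-03  2.548e-01]
 [ 0.000e+00  0.000e+00  0.000e+00  1.000e+00]]
```

View pics/w1.png

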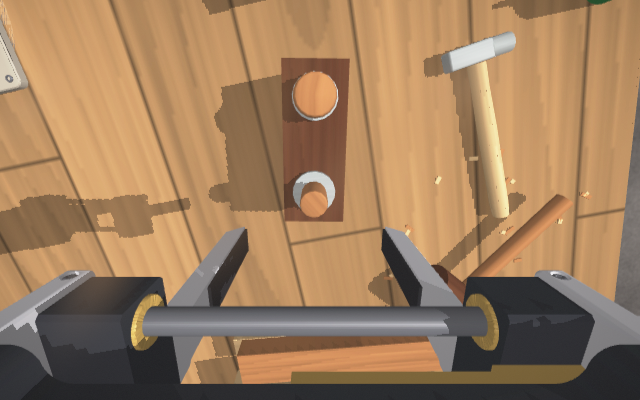

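The wrist view shows the long peg's collar at about (314,191) with its grip below it at about (314,200). The short peg's knob is at (315,95), and the long peg sits between the fingers.

```bash
python3 - <<'E'
from h import *
D=np.load("pics/w1.npz"); p,d,Tt=D['p'],D['d'],D['T']; c=cams.camera_model("wrist"); m=c['mtx']; T=Tt@c['hand_eye']
P=pts(m,T,d)
mk=np.zeros((400,640),np.uint8); b=(165,225,285,345)
sub=P[165:225,285:345]; pr=p[165:225,285:345].astype(int)
g=(sub[...,2]>.15)&(sub[...,2]<.17)
print("grip top pts",g.sum(),np.median(sub[g],0).round(4))
v,u=np.nonzero(g); el=cv2.minEnclosingCircle(np.stack([u,v],1).astype(np.float32)); print(el, "ray",ray(m,T,el[0][0]+285,el[0][1]+165,.158).round(4))
st=(pr[...,2]+10>pr[...,0])&(pr.max(-1)>110)
cs,_=cv2.findContours(st.astype(np.uint8),cv2.RETR_EXTERNAL,cv2.CHAIN_APPROX_NONE); cc=max(cs,key=cv2.contourArea)
e=cv2.fitEllipse(cc) ; h=cv2.minEnclosingCircle(cc); print(e,h,"ray ell",ray(m,T,e[0][0]+285,e[0][1]+165,.108).round(4),"ray circ",ray(m,T,h[0][0]+285,h[0][1]+165,.108).round(4))
col=sub[st]; print("collar z",np.median(col[:,2]).round(4), col.min(0).round(3),col.max(0).round(3))
q=P[40:230,270:360].reshape(-1,3);q=q[(q[:,2]>.09)&(q[:,2]<.104)][:,:2].astype(np.float32)
print("rack",cv2.minAreaRect(q))
cv2.imwrite("pics/w1z.png",cv2.resize(np.hstack([pr.astype(np.uint8)[:,:,::-1],cv2.merge([st.astype(np.uint8)*255]*3),cv2.merge([g.astype(np.uint8)*255]*3)]),(720,240),interpolation=0))
E
```

```text
grip top pts 623 [ 0.4845 -0.3106  0.1587]
((28.185392379760742, 37.84831619262695), 14.214788436889648) ray [ 0.4843 -0.3107  0.158 ]
((28.459564208984375, 26.793611526489258), (38.11747360229492, 39.19367218017578), 175.3948516845703) ((28.43958854675293, 26.580976486206055), 20.946748733520508) ray ell [ 0.4842 -0.3116  0.108 ] ray circ [ 0.4842 -0.3113  0.108 ]
collar z 0.109 [ 0.459 -0.332  0.101] [ 0.509 -0.23   0.435]
rack ((0.49549025297164917, -0.25854700803756714), (0.19060730934143066, 0.07521555572748184), 78.20915222167969)
```

View pics/w1z.png

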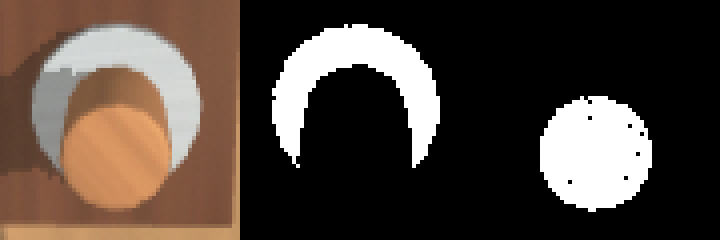

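Request:
{"name": "jog_arm", "arguments": {"fingers": [1,1,1,1,1,1,-1,-1], "delta_pos": [[2,0,0.3],[5,0,0.3],[8.5,0,0.3],[11.5,0,0.3],[13.2,0,0.3],[13.7,0,0.3],[13.7,0,0.3],[13.7,0,0.3]], "twist": [[0,0,0],[0,0,0],[0,0,0],[0,0,0],[0,0,0],[0,0,0],[0,0,0],[0,0,0]], "grip_force": 40}}

```text
time: 3.15
tcp_pos: [0.4856, -0.3107, 0.1189]
orientation: [150.7, 89.9, 49.5]
force: [-1.6, 0.4, -0.0]
grip_width: 0.827
```

Request:
{"name": "jog_arm", "arguments": {"fingers": [-1,-1,-1,-1,-1,-1,-1,-1], "delta_pos": [[0,0,0],[0,0,0],[0,0,0],[0,0,0],[0,0,0],[-0.2,0,0],[-0.5,0,0],[-1,0,0]], "twist": [[0,0,0],[0,0,0],[0,0,0],[0,0,0],[0,0,0],[0,0,0],[0,0,0],[0,0,0]]}}

```text
time: 4.15
tcp_pos: [0.4855, -0.3105, 0.1288]
orientation: [165.9, 89.9, 64.7]
force: [0.3, 0.1, -2.9]
grip_width: 0.313
```

Request:
{"name": "jog_arm", "arguments": {"fingers": [-1,-1,-1,-1,-1,-1,-1,-1], "delta_pos": [[-2,0,0],[-6,0,0],[-10,0,0],[-13,0,0],[-13.5,-0.1,-2],[-13.5,-0.3,-6],[-13.5,-0.5,-11],[-13.5,-0.8,-16]], "twist": [[0,0,0],[0,0,0],[0,0,0],[0,0,0],[0,0,0],[0,0,0],[0,0,0],[0,0,0]], "grip_force": 50}}

```text
time: 5.15
tcp_pos: [0.5076, -0.1489, 0.2628]
orientation: [-151.2, 89.8, 107.7]
force: [0.9, -0.2, -3.3]
grip_width: 0.311
```

Request:
{"name": "jog_arm", "arguments": {"fingers": [-1,-1,-1,-1,-1,-1,-1,-1], "delta_pos": [[0,-0.2,-4],[0,-0.4,-8],[0,-0.5,-12],[0,-0.6,-14],[0,-0.7,-15],[0,-0.7,-15.3],[0,-0.7,-15.3],[0,-0.7,-15.3]], "twist": [[0,0,0],[0,0,0],[0,0,0],[0,0,0],[0,0,0],[0,0,0],[0,0,0],[0,0,0]]}}

```text
time: 6.15
tcp_pos: [0.53, 0.0015, 0.2632]
orientation: [-144.6, 89.8, 114.2]
force: [-0.3, -0.4, -3.0]
grip_width: 0.315
```

```bash
python3 - <<'E'
from h import *
T=tool(); p,d=cams.camera("wrist"); print(T.round(4), observe()['grip_width'])
np.savez("pics/w2.npz",p=p,d=d,T=T); cv2.imwrite("pics/w2.png",p[:,:,::-1])
p,d=cams.camera("scene"); cv2.imwrite("pics/s2.png",cv2.resize(p[60:310,180:480,::-1],(720,600)));np.savez("pics/s2.npz",p=p,d=d)
E
```

```text
[[-0.0014  0.981  -0.1941  0.53  ]
 [ 0.0031 -0.1941 -0.981   0.0015]
 [-1.     -0.002  -0.0027  0.2632]
 [ 0.      0.      0.      1.    ]] 0.3099885751092004
```

View pics/w2.png

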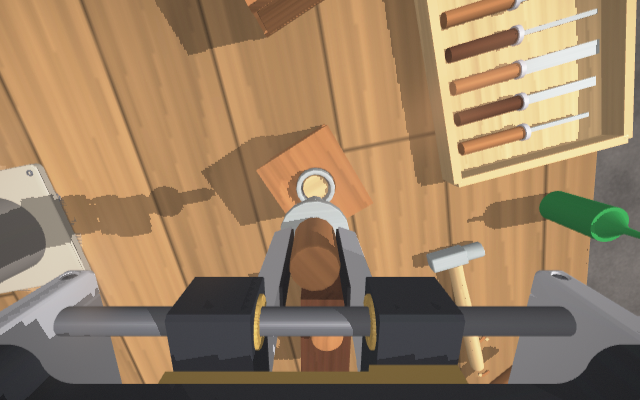

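View pics/s2.png

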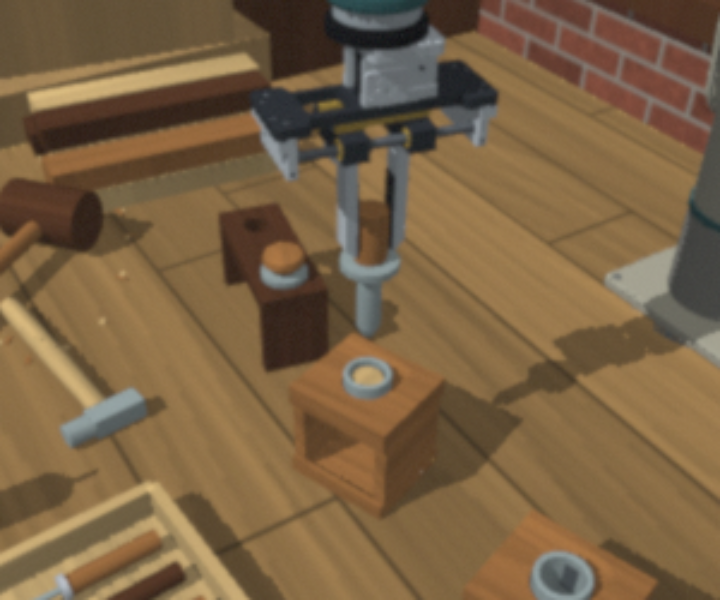

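The peg is held upright above the pale-filled socket, whose ring is at wrist pixel (315,187), partly hidden by the collar. The short peg is still in the rack. Now I'll refine the socket position.

```bash
python3 - <<'E'
from h import *
D=np.load("pics/w2.npz"); p,d,Tt=D['p'],D['d'],D['T']; c=cams.camera_model("wrist"); m=c['mtx']; T=Tt@c['hand_eye']
P=pts(m,T,d)
a,b=290,160; sub=P[160:215,290:345]; pr=p[160:215,290:345].astype(int)
st=((pr[...,2]+15>pr[...,0])&(sub[...,2]<.14)&(sub[...,2]>.1215)).astype(np.uint8)
cs,_=cv2.findContours(st,cv2.RETR_EXTERNAL,cv2.CHAIN_APPROX_NONE); cc=max(cs,key=cv2.contourArea)
q=cc[:,0,:]; Q=np.array([ray(m,T,u+a,v+b,.126) for u,v in q])
# outer-arc points only: upper part (rows away from occluder)
def circ(Q,rr=None):
    A=np.c_[2*Q[:,:2],np.ones(len(Q))]; s=np.linalg.lstsq(A,(Q[:,:2]**2).sum(1),rcond=None)[0]; return s[:2].round(4),np.sqrt(s[2]+s[0]**2+s[1]**2).round(4)
up=q[:,1]<=27
print("outer upper arc",up.sum(),circ(Q[up]))
w=((pr[...,0]-pr[...,2]>25)&(sub[...,2]<.125)&(sub[...,2]>.115)).astype(np.uint8)
# peg pose: collar edge (front) and grip
s2=P[200:300,270:360]; p2=p[200:300,270:360].astype(int)
cz=(p2[...,2]+15>p2[...,0])&(s2[...,2]>.235)&(s2[...,2]<.26)
print("collar pts",cz.sum(),np.percentile(s2[cz],[2,50,98],axis=0).round(4))
vv,uu=np.nonzero(cz); E=np.array([ray(m,T,u+270,v+200,np.median(s2[cz][:,2])) for u,v in zip(uu,vv)])
# front edge per column
e=[];
for u in np.unique(uu):
    e.append(ray(m,T,u+270,vv[uu==u].min()+200-.5,np.median(s2[cz][:,2])))
e=np.array(e); print("collar circle",circ(e[3:-3]))
cv2.imwrite("pics/w2z.png",cv2.resize(np.hstack([pr.astype(np.uint8)[:,:,::-1],cv2.merge([st*255]*3),cv2.merge([w*255]*3)]),(750,250),interpolation=0))
# scene: shaft axis
D=np.load("pics/s2.npz"); c=cams.camera_model("scene"); P=pts(c['mtx'],c['world_from_camera'],D['d'])
r=D['p'].astype(int); k=(abs(P[...,0]-.53)<.04)&(abs(P[...,1])<.04)&(P[...,2]>.16)&(P[...,2]<.30)
Q=P[k]
for lo,hi in [(.17,.19),(.185,.21),(.21,.235),(.26,.30)]:
    z=Q[(Q[:,2]>lo)&(Q[:,2]<hi)]; print(lo,len(z),z.mean(0).round(4) if len(z) else '')
print("min z peg",Q[:,2].min())
E
```

```text
outer upper arc 94 (array([0.5323, 0.0057]), np.float64(0.0191))
collar pts 1205 [[0.5103 0.0019 0.2488]
 [0.5344 0.0156 0.2534]
 [0.5541 0.0249 0.2547]]
collar circle (array([0.531 , 0.0023]), np.float64(0.0245))
0.17 44 [0.5324 0.0067 0.1837]
0.185 99 [0.5326 0.0072 0.1969]
0.21 92 [0.533  0.0081 0.222 ]
0.26 422 [0.5334 0.0101 0.2826]
min z peg 0.17325344215805316
```

View pics/w2z.png

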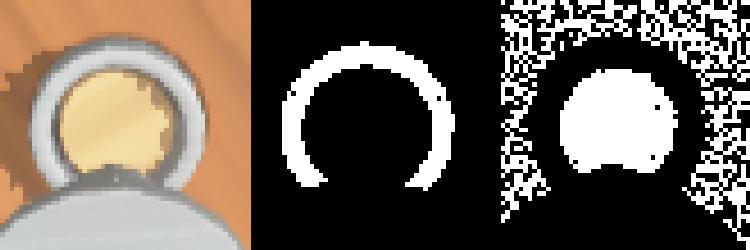

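```bash
python3 - <<'E'
from h import *
D=np.load("pics/w2.npz"); p,d,Tt=D['p'],D['d'],D['T']; c=cams.camera_model("wrist"); m=c['mtx']; T=Tt@c['hand_eye']
P=pts(m,T,d); a,b=290,160
sub=P[160:215,290:345]; pr=p[160:215,290:345].astype(int)
st=((pr[...,2]+15>pr[...,0])&(sub[...,2]<.14)&(sub[...,2]>.1215)).astype(np.uint8)
cs,_=cv2.findContours(st,cv2.RETR_EXTERNAL,cv2.CHAIN_APPROX_NONE); h=cv2.convexHull(max(cs,key=cv2.contourArea))[:,0,:]
Q=np.array([ray(m,T,u+a,v+b,.126) for u,v in h if v<38])
A=np.c_[2*Q[:,:2],np.ones(len(Q))]; s=np.linalg.lstsq(A,(Q[:,:2]**2).sum(1),rcond=None)[0]; print(s[:2],np.sqrt(s[2]+s[0]**2+s[1]**2))
e=cv2.fitEllipse(h[h[:,1]<38]); print(e,ray(m,T,e[0][0]+a,e[0][1]+b,.126))
print(ray(m,T,316.1,187.2,.126))
E
```

```text
[0.53194811 0.00423372] 0.022374899045585393
((25.114521026611328, 27.651721954345703), (37.140804290771484, 38.03565979003906), 83.58598327636719) [0.53200908 0.00460419 0.126     ]
[0.53325101 0.0049139  0.126     ]
```

Request:
{"name": "jog_arm", "arguments": {"fingers": [-1,-1,-1,-1,-1,-1,-1,-1], "delta_pos": [[0,0.1,-0.2],[0,0.1,-0.2],[1,0.1,-0.2],[2,0.1,-0.2],[3,0.1,-0.2],[3.8,0.1,-0.2],[4.4,0.1,-0.2],[4.6,0.1,-0.2]], "twist": [[0,0,0],[0,0,0],[0,0,0],[0,0,0],[0,0,0],[0,0,0],[0,0,0],[0,0,0]], "grip_force": 60}}

```text
time: 7.25
tcp_pos: [0.5312, 0.0037, 0.2169]
orientation: [-140.6, 89.8, 118.2]
force: [1.2, -0.2, -3.4]
grip_width: 0.313
```

```bash
python3 - <<'E'
from h import *
T=tool(); print(T.round(4),observe()['force'])
for n in ["scene","top"]:
    p,d=cams.camera(n); 
    if n=="scene": cv2.imwrite("pics/s3.png",cv2.resize(p[120:280,260:420,::-1],(600,600),interpolation=2))
    else: cv2.imwrite("pics/t3.png",cv2.resize(p[170:250,260:340,::-1],(500,500),interpolation=2))
E
```

```text
[[-0.0018  0.981  -0.1938  0.5312]
 [ 0.0033 -0.1938 -0.981   0.0037]
 [-1.     -0.0024 -0.0029  0.2169]
 [ 0.      0.      0.      1.    ]] [ 1.21514397 -0.24762385 -3.40473782]
```

View pics/s3.png

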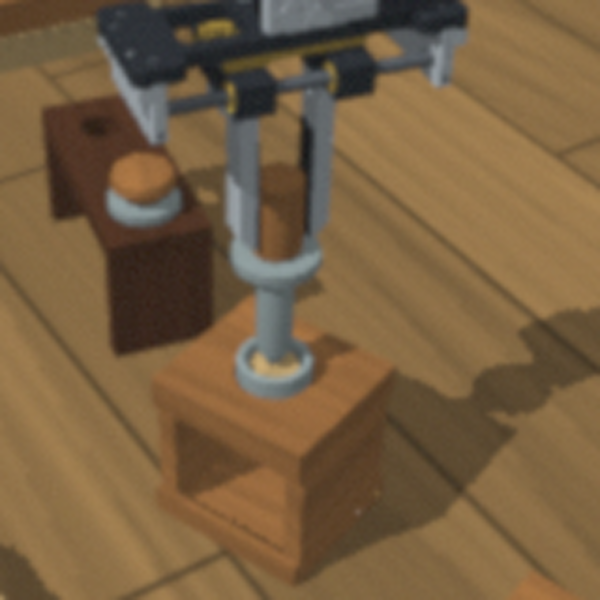

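The tip sits centred in the mouth at crop (275,355), just above the pale stub. I'll push down slowly.

Request:
{"name": "jog_arm", "arguments": {"fingers": [-1,-1,-1,-1,-1,-1,-1,-1], "delta_pos": [[0.4,0,0],[0.8,0,0],[1.2,0,0],[1.6,0,0],[2,0,0],[2.4,0,0],[2.7,0,0],[3,0,0]], "twist": [[0,0,0],[0,0,0],[0,0,0],[0,0,0],[0,0,0],[0,0,0],[0,0,0],[0,0,0]]}}

```text
time: 8.35
tcp_pos: [0.5318, 0.004, 0.1871]
orientation: [-161.4, 89.8, 97.4]
force: [2.0, 1.6, 2.6]
grip_width: 0.315
```

Request:
{"name": "jog_arm", "arguments": {"fingers": [-1,-1,-1,-1,-1,-1,-1,-1], "delta_pos": [[0.5,0,0],[1,0,0],[1.5,0,0],[2,0,0],[2.5,0,0],[3,0,0],[3.4,0,0],[3.8,0,0]], "twist": [[0,0,0],[0,0,0],[0,0,0],[0,0,0],[0,0,0],[0,0,0],[0,0,0],[0,0,0]]}}

```text
time: 9.35
tcp_pos: [0.5318, 0.0041, 0.1489]
orientation: [-163.2, 89.8, 95.6]
force: [0.3, -1.0, -2.9]
grip_width: 0.308
```

```bash
python3 - <<'E'
from h import *
T=tool(); print(T.round(4),observe()['force'],observe()['grip_width'])
p,d=cams.camera("scene"); cv2.imwrite("pics/s4.png",cv2.resize(p[120:280,260:420,::-1],(600,600),interpolation=2))
E
```

```text
[[-4.000e-04  9.810e-01 -1.938e-01  5.318e-01]
 [ 3.700e-03 -1.938e-01 -9.810e-01  4.100e-03]
 [-1.000e+00 -1.100e-03 -3.500e-03  1.489e-01]
 [ 0.000e+00  0.000e+00  0.000e+00  1.000e+00]] [ 0.28240987 -1.00770974 -2.86102309] 0.30751011584389015
```

View pics/s4.png

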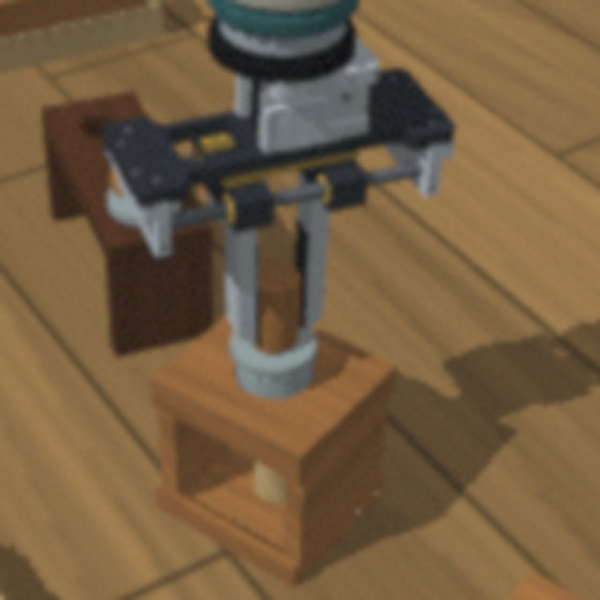

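The stub has dropped onto the tray, at crop (268,482), and the collar is about 4 mm above the rim. I'll lower the last bit.

Request:
{"name": "jog_arm", "arguments": {"fingers": [-1,-1,-1,-1,-1,-1,-1,-1], "delta_pos": [[0.1,0,0],[0.2,0,0],[0.25,0,0],[0.3,0,0],[0.35,0,0],[0.4,0,0],[0.4,0,0],[0.4,0,0]], "twist": [[0,0,0],[0,0,0],[0,0,0],[0,0,0],[0,0,0],[0,0,0],[0,0,0],[0,0,0]]}}

```text
time: 10.4
tcp_pos: [0.5315, 0.0042, 0.1447]
orientation: [-154.2, 89.8, 104.6]
force: [-2.5, -0.2, 2.8]
grip_width: 0.308
```

The vertical force went from -2.9 to +2.8 N, so the collar is on the rim. Releasing.

Request:
{"name": "jog_arm", "arguments": {"fingers": [0.4,0.4,0.4,0.4,0.4,0.4,0.4,0.4], "delta_pos": [[0,0,0],[0,0,0],[0,0,0],[0,0,0],[0,0,0],[0,0,0],[0,0,0],[0,0,0]], "twist": [[0,0,0],[0,0,0],[0,0,0],[0,0,0],[0,0,0],[0,0,0],[0,0,0],[0,0,0]]}}

```text
time: 11.4
tcp_pos: [0.5315, 0.0042, 0.1447]
orientation: [-153.9, 89.8, 105.0]
force: [-0.2, -0.7, 0.2]
grip_width: 0.7
```

Request:
{"name": "jog_arm", "arguments": {"fingers": [0.4,0.4,0.4,0.4,0.4,0.4,0.4,0.4], "delta_pos": [[-1,0,0],[-3,0,0],[-6,0,0],[-9,0,0],[-11,0,0],[-12,0,0],[-12,0,0],[-12,0,0]], "twist": [[0,0,0],[0,0,0],[0,0,0],[0,0,0],[0,0,0],[0,0,0],[0,0,0],[0,0,0]]}}

```text
time: 12.4
tcp_pos: [0.531, 0.0036, 0.264]
orientation: [-132.8, 89.8, 126.1]
force: [0.4, -0.8, 0.3]
grip_width: 0.702
```

```bash
python3 - <<'E'
from h import *
T=tool(); p,d=cams.camera("wrist"); print(T[:3,3].round(4),observe()['force'],observe()['grip_width'])
c=cams.camera_model("wrist"); P=pts(c['mtx'],T@c['hand_eye'],d)
k=(np.hypot(P[...,0]-.532,P[...,1]-.004)<.04)
g=k&(P[...,2]>.178)&(P[...,2]<.2); print("grip top",g.sum(),np.median(P[g],0).round(4))
q=p.astype(int); st=k&(q[...,2]+15>q[...,0])&(P[...,2]>.12)&(P[...,2]<.145); print("collar top",st.sum(),np.percentile(P[st],[5,50,95],axis=0).round(4))
cv2.imwrite("pics/w5.png",p[:,:,::-1])
p,d=cams.camera("scene"); cv2.imwrite("pics/s5.png",cv2.resize(p[120:280,260:420,::-1],(600,600),interpolation=2))
c=cams.camera_model("scene"); P=pts(c['mtx'],c['world_from_camera'],d)
q=p.astype(int); s=(np.hypot(P[...,0]-.532,P[...,1]-.004)<.06)&(P[...,2]<.06)&(q[...,2]>90); print("stub",s.sum(),P[s].mean(0).round(3),P[s].min(0).round(3),P[s].max(0).round(3))
E
```

```text
[0.531  0.0036 0.264 ] [-0.20450382  0.78872676  0.6668214 ] 0.6973779338088344
grip top 693 [0.5323 0.0035 0.1847]
collar top 689 [[ 0.5098 -0.008   0.1335]
 [ 0.5353  0.0141  0.135 ]
 [ 0.5543  0.026   0.1361]]
stub 25 [0.536 0.005 0.023] [ 0.533 -0.002  0.012] [0.539 0.013 0.036]
```

View pics/s5.png

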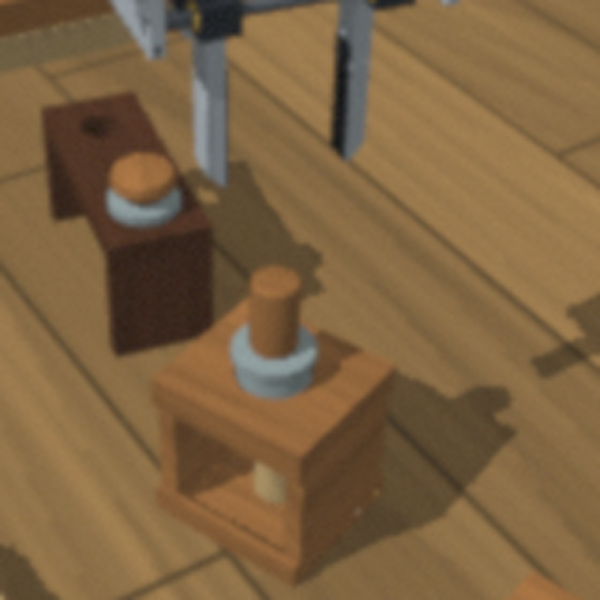

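View pics/w5.png

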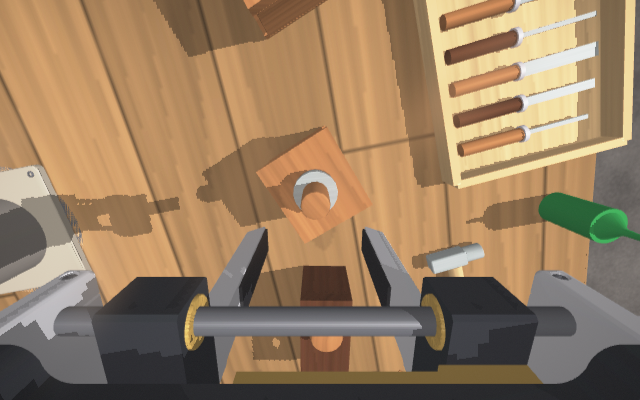

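The peg stands upright on the rim, with the collar at wrist pixel (315,190). Its collar top is at 0.135 m (0.134 expected). The stub stands on the tray, at crop (268,480), and the gripper is clear.

```bash
python3 -c "
from bench import order
print(order.hand_in())"
```

```text
the job is handed in; nothing more can be done
None
```

I took the long peg from the rack and pushed the stub out of the blocked socket. The peg now stands in the socket with its collar on the rim, released. I handed the job in at about 12.5 s of the 32 s limit; it reports no verdict.

**Peg:** In the last wrist view the collar top was at 0.135 m and the grip top at 0.185 m, against 0.134 and 0.184 m expected for a fully seated peg. The grip top was within about 1 mm of the measured socket axis. When I lowered the collar, the vertical force went from -2.9 to +2.8 N, which showed contact with the rim.

**Stub and the rest:** The last scene picture shows the stub standing on the tray, near the socket axis at about z 0.02 m. The short peg is still in the rack and the gripper is about 8 cm clear above the peg.

**Disagreement:** My first scene-camera estimate of the socket was 5 to 7 mm off in y from the others, because its mask included the tube's side. I used the wrist and top views instead, which agreed to about 2 mm. No check failed.

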